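# Scan the sample, then weigh it

## Task

Take the handheld scanner out of its stand and aim its nose window squarely at the middle of the bar-code label on the green-capped sample tub, from about 6 cm away, holding it still for a good second. Then put the scanner back nose down in its stand, all the way in, and set the green-capped tub gently (not dropped) upright on the centre of the balance pan. Leave the red-capped tub, the amber jar and the beaker alone.

Things in the scene. Friction and masses are not known exactly. Their poses are not given: they have to be found in the camera images.
- scanner: Cordless stick-shaped bar-code scanner, about 0.16 kg, nose down in its stand. Black nose 44 (x) x 34 (y), 0 to 45 mm high; above it the yellow grip 34 (x) x 30 (y) up to 150 mm, blue trigger on its -x side (reads by itself: press nothing). Origin: centre of the window = underside of the nose; z runs from the window up the grip: it looks along its own -z
- stand: Fixed scanner stand: blue base plate 120 (x) x 100 (y) x 6 with a grey open-topped sleeve in its middle, 62 x 52 outside, 54 (x) x 44 (y) inside, rim 50 above the table. Origin: centre of the underside, z up. The scanner's nose stands in it with about 5 clearance all round
- stand_floor (a point): Centre of the sleeve's inner floor, 10 mm above the table; the scanner's window rests on it when fully home
- sample_tub: White sample tub, about 0.25 kg, with a GREEN cap: the one to scan and weigh. 70 long (x) x 50 wide (y) x 68 high, flat vertical sides; green cap 22 across, 9 high on the flat rear top (x +20). The top's front part (x -35 to +5, 45 rising to 68 high) slopes at 30 degrees down to the -x end and bears a paper label 36 x 40 with black bars. Origin: centre of the underside, z up
- label (a point): Middle of the sample tub's bar-code label (tub frame x -15, z 56.5); z points straight out of the label, 30 degrees from vertical towards the tub's -x end
- other_tub: Bystander: the same tub with a RED cap. 70 long (x) x 50 wide (y) x 68 high, flat vertical sides; red cap 22 across, 9 high on the flat rear top (x +20). The top's front part (x -35 to +5, 45 rising to 68 high) slopes at 30 degrees down to the -x end and bears a paper label 36 x 40 with black bars. Origin: centre of the underside, z up
- balance: Fixed laboratory balance, white, 220 deep (x) x 180 wide (y), deck 56 high, display on the deck at its -x end, round steel pan. Origin: centre of the underside, z up
- pan (a point): Centre of the upper face of the balance's steel pan: 130 across, 70 above the table, at x +35 in the balance's frame
- amber_jar: Bystander: closed amber glass jar with a blue cap, 54 across, 90 high. Origin: centre of the underside
- beaker: Bystander: open clear glass beaker, 60 across, 70 high. Origin: centre of the underside

How it is judged:
On the way, in this order (a step that is already met when the one before it is completed fails the run):
1. held scanner looks at the upright green-capped tub's label: within 12 mm of its middle, window 30 to 100 mm off, within 0.30 rad of square-on, still (under 0.02 m/s, 0.12 rad/s) for 0.8 s (x of label in the frame of scanner between -0.012 and 0.012 m and y of label in the frame of scanner between -0.012 and 0.012 m and z of label in the frame of scanner between -0.1 and -0.03 m and angle between the z axis of scanner and the z axis of label, either way round below 0.3 rad and z of scanner in the frame of label above 0.02 m and linear speed of scanner below 0.02 m/s and angular speed of scanner below 0.12 rad/s and contact force between the fingers and scanner above 0.5 N and angle between sample_tub's own z axis and vertical below 0.1 rad), for 0.8 s.
2. the scanner stands nose down in its stand, fully home and let go (horizontal distance between scanner and stand_floor below 0.012 m and z of scanner in the frame of stand_floor between -0.004 and 0.006 m and angle between scanner's own z axis and vertical below 0.1 rad and contact force between the fingers and scanner below 0.1 N and linear speed of scanner below 0.02 m/s), for 0.2 s.
3. the green-capped tub stands on the balance pan, let go (horizontal distance between sample_tub and pan below 0.02 m and z of sample_tub in the frame of pan between -0.004 and 0.005 m and angle between sample_tub's own z axis and vertical below 0.08 rad and linear speed of sample_tub below 0.02 m/s and contact force between the fingers and sample_tub below 0.1 N), for 0.2 s.
At the end, for the whole second after the job is handed in: The scanner stands still, nose down and upright (within 0.1 rad) in its stand, within 12 mm of the sleeve's centre and no more than 6 mm off its floor, and the green-capped tub stands still and upright (within 0.08 rad) on the balance pan, its centre within 20 mm of the pan's centre; both let go (all of step 2 and all of step 3); the robot touches nothing.
It fails at once if the red-capped tub is shifted more than 25 mm or tipped over (distance of other_tub from where it was at the start of the episode above 0.025 m or angle between other_tub's own z axis and vertical above 0.35 rad).
It fails at once if the amber jar is shifted more than 25 mm or tipped over (distance of amber_jar from where it was at the start of the episode above 0.025 m or angle between amber_jar's own z axis and vertical above 0.35 rad).
It fails at once if the beaker is shifted more than 25 mm or tipped over (distance of beaker from where it was at the start of the episode above 0.025 m or angle between beaker's own z axis and vertical above 0.35 rad).
It fails at once if the sample tub is dropped onto the balance pan (faster than 0.45 m/s within 20 mm above the pan) (horizontal distance between sample_tub and pan below 0.06 m and z of sample_tub in the frame of pan between -0.01 and 0.02 m and linear speed of sample_tub above 0.45 m/s).
It also fails if it takes over 67 s, if anything falls off the work surface, if the arm or the gripper's body presses on something with over 40 N, if the wrist force passes 120 N, or if a joint passes its speed limit or range.

## Robot

A 7-joint arm with a two-finger parallel gripper is mounted at the origin on the work surface. World frame = base frame: x ahead of the robot, y to its left, z up, the work surface at z = 0. Lengths are in m, angles in rad, forces in N, time in s.
With the tool pointing down it reaches from about 0.4 to 0.875 m from the base axis. Payload 19.3 kg.
Tool frame: the origin (TCP) lies on the centre line of the jaws, within the pads' length; the fingertips stand 14 mm ahead of it and the grasp point (between the pads) lies 5 mm behind it; z points along the fingers, y is the line along which they close (so a half turn about z gives the same grasp; the last joint's range is limited). The gripper opens to 85 mm and grips with 20 to 120 N. Pads are 22 mm wide; open, the fingers measure 114 mm over their backs; the gripper's body (76 mm by 85 mm) begins 54 mm behind the grasp point. The pads swing forward as they close: fully open they stand 13 mm farther back than shut.
Start: joints at [-1.23, 0.521, -0.036, 1.599, 0.021, 1.021, -0.113], TCP at [0.25, 0.573, 0.245] pointing down, gripper open.
Joint ranges: [-2.91, 2.91], [-0.3, 2.13], [-1.5, 1.42], [0.17, 2.43], [-1.26, 4.41], [0.16, 1.93], [-2.52, 2.52]. Speed limits (rad/s): [1.89, 1.89, 2.39, 2.39, 3.01, 3.01, 3.01].

## Interface

Orientations are given as [roll, pitch, yaw] about the fixed x, y, z axes, in that order (R = Rz(yaw) Ry(pitch) Rx(roll)).
In Python, from workcell import bot, grab_frame, regions_of gives the robot as it stands. The module is installed in compiled form; this text tells all that it offers.
- The arm moves only by the tool play_rows, never from a script. Its argument "plan" is a list of rows, each a list of 3 entries, a list of its own where there are three numbers: the shift along the tool's x, y, z in units of 2.5 cm (1.0 is 2.5 cm), then the turn, a rotation vector about the tool's x, y, z in units of 0.15 rad (1.0 is 0.15 rad), then the closure, from -1 (fully open) to 1 (shut). In form: [[[tx, ty, tz], [rx, ry, rz], jaw], ...]. A call has 1 to 20 rows; each row shifts and turns the commanded pose from where the row before left it, along the tool's axes as they then stand; what a row does not reach is not made up. A row lasts 1/8 s, in which the tool goes at most 62.5 mm and 10.7 degrees, less where a joint would pass 70% of its speed; a pose out of reach is approached as far as the arm can. A call with a number of a shift or a turn outside -1 to 1 is refused whole. A call with a gripper value outside its range is refused whole. The fingers move at their own pace and stop on an object; "newtons" is the grip in N (left out, the last holds). Time passes only in rows, so rows that do not move let the fingers close. It gives the time, the measured TCP pose, the force, the opening and the grip force at its end, in the units of the state.
- bot.observe(): the state, without advancing time (a new reading comes with each control period).
- grab_frame(name): name is "scene" or "top" or "wrist"; returns a dict with "pixels" (420x560x3 uint8, red, green, blue), "depth" (420x560 float32, m along the optical axis (not along the pixel's ray), 0 where there is no reading), "camera_matrix" (3x3 intrinsics, pixels), "R" (3x3) and "t" (3): a world point X has camera coordinates R X + t. Camera axes: x right, y down, z forward; pixel columns grow to the right and rows downward; lengths in m; the calibration is good to about 2 mm. A picture is of the moment at which its call begins.
- bot.job_done(): hands the job in; it is judged then, once.
Trained networks look in the newest picture that a camera, given by its name, has taken for a name from the list of things; names that differ only in an ending like _2 or _b are one class to them, and where a whole thing is asked for, a point or a joint stands for the part that bears it (a point fixed in the world has none). Each returns a list of dicts, best first, with "p" (0 to 1); they miss things now and then, are a little off and sometimes report something else, mostly with a low value. They report only what shows in the picture. A call takes as long as a camera call.
- regions_of(thing, camera): "mask" (420x560 bool, what is visible of it) and "box" ([left, top, right, bottom] in pixels, round what is visible of it).
The state is a dict: "clock": time; "qpos": joint angles; "qd": joint speeds; "joint_efforts": joint torques, N m; "position": TCP position; "tool_rot": TCP orientation; "force": force on the tool from outside, world axes, zero at the start; "moment": the same for the moment, N m; "grip_width": finger opening in m; "finger_force": force on a finger pad.
Only numpy, scipy, OpenCV 4.12 (cv2) and the standard library are available. Lean on these libraries where they do the work, as an engineer would, in place of code of your own. Each camera call takes 0.05 s, during which the arm holds its last target. There are 200 camera calls.

## Working session

There is one attempt and no reset: what is moved stays moved. The work goes in short steps, Python scripts to look and compute and a tool call to move; the robot and the scene stay as the last step left them, time stands still between calls to the robot, and variables do not carry over. Pictures are saved under pics/ and viewed, at most 10 in all, crops included, and the job is handed in when it is done.

Besides the shell and the picture viewer there is one more tool, called after "Emit:" as a command line: name --argument value ..., lists and objects as JSON in quotes. play_rows: Moves the arm, as the interface text tells. Its arguments: {"type":"object","properties":{"plan":{"type":"array"},"newtons":{"type":"number"}},"required":["plan"]}

```bash
mkdir -p pics; python3 - <<'E'
from workcell import bot, grab_frame, regions_of
import cv2,numpy as np
print(bot.observe())
for c in ["scene","top"]:
    f=grab_frame(c); cv2.imwrite(f"pics/{c}0.png",f["pixels"][:,:,::-1])
    np.savez(f"{c}0.npz",**f)
    for n in ["scanner","stand","sample_tub","label","other_tub","balance","amber_jar","beaker"]:
        r=regions_of(n,c)
        print(c,n,[(round(float(q["p"]),2),[int(v) for v in q["box"]]) for q in r[:3]])
        if r: np.save(f"m_{c}_{n}.npy",np.array([q["mask"] for q in r[:3]]))
print(bot.observe()["clock"])
E
```

```text
{'clock': 0.0, 'qpos': array([-1.2302273 ,  0.52201006, -0.03631092,  1.59998681,  0.0211958 ,
        1.02111175, -0.11279277]), 'qd': array([-5.14718903e-04,  1.63596912e-04,  6.45139198e-04, -3.72584278e-05,
       -1.22223217e-03, -1.20197376e-04,  3.12740589e-04]), 'joint_efforts': array([-1.36295726e-03, -9.27125144e+01,  1.97878540e+00, -3.69937921e+01,
        1.76878273e-02,  8.12626473e-03, -5.56669215e-05]), 'position': array([0.24948546, 0.57270085, 0.24473596]), 'tool_rot': array([-3.14046475e+00,  8.55341673e-05,  2.73080406e+00]), 'force': array([0.24066307, 0.04207627, 0.51414445]), 'moment': array([ 0.03561769, -0.00419893,  0.03534537]), 'finger_force': 0.0, 'grip_width': 0.08521321346765054}
scene scanner [(0.68, [200, 101, 222, 143])]
scene stand []
scene sample_tub [(0.68, [294, 216, 325, 255]), (0.53, [199, 98, 225, 144])]
scene label [(0.8, [288, 220, 322, 252])]
scene other_tub [(0.78, [234, 190, 264, 224]), (0.29, [291, 150, 314, 180])]
scene balance [(0.79, [357, 187, 456, 294]), (0.16, [194, 232, 221, 270])]
scene amber_jar [(0.87, [194, 232, 224, 273])]
scene beaker [(0.72, [289, 154, 313, 181])]
top scanner [(0.97, [374, 252, 402, 278])]
top stand []
top sample_tub [(0.87, [229, 197, 250, 223])]
top label [(0.96, [229, 193, 256, 225])]
top other_tub [(0.88, [287, 195, 319, 227])]
top balance [(0.76, [119, 206, 198, 293])]
top amber_jar [(0.57, [297, 135, 315, 163])]
top beaker [(0.93, [270, 266, 293, 289])]
0.9
```

View pics/scene0.png

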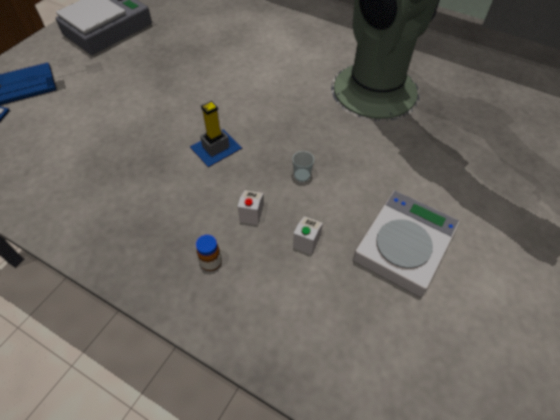

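View pics/top0.png

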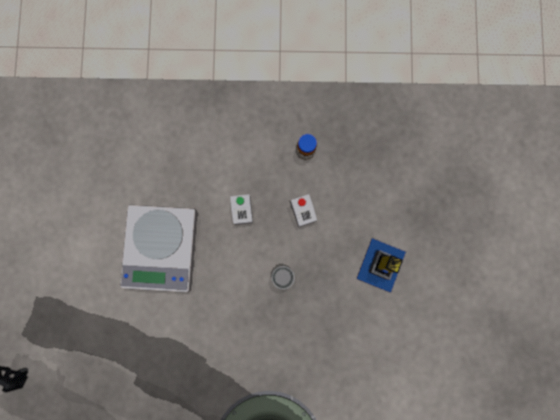

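```bash
cat > h.py <<'E'
import numpy as np,cv2
def cloud(f):
    d=f["depth"]; K=f["camera_matrix"]; v,u=np.indices(d.shape)
    P=np.stack([(u-K[0,2])*d/K[0,0],(v-K[1,2])*d/K[1,1],d],-1)
    W=(P-f["t"])@f["R"]; W[d==0]=np.nan
    return W
def rect(xy):
    (c,s,a)=cv2.minAreaRect((xy*1000).astype(np.float32)); return np.round(c,1),np.round(s,1),round(a,1)
def hsv(f): return cv2.cvtColor(np.ascontiguousarray(f["pixels"]),cv2.COLOR_RGB2HSV)
E
python3 - <<'E'
from h import *
f=dict(np.load("top0.npz")); W=cloud(f); H=hsv(f)
print("cam",-f["R"].T@f["t"], f["R"].round(3).tolist())
def sub(u0,v0,u1,v1):
    m=np.zeros(W.shape[:2],bool); m[v0:v1,u0:u1]=1; return m
def rep(n,m):
    p=W[m]; p=p[~np.isnan(p[:,0])]; print(n,len(p),"mean",p.mean(0).round(4),"rect",rect(p[:,:2]))
Z=W[...,2]
blue=(H[...,0]>100)&(H[...,0]<125)&(H[...,1]>130)
rep("plate",sub(350,230,415,300)&blue&(Z<0.02))
rep("scanner top",sub(350,230,415,300)&(Z>0.13))
rep("scanner hi",sub(350,230,415,300)&(Z>0.155))
rep("sleeve",sub(350,230,415,300)&(Z>0.04)&(Z<0.056))
for n,b in (("green",(220,185,262,235)),("red",(280,185,330,235))):
    m=sub(*b); rep(n+" body",m&(Z>0.025)); rep(n+" rear",m&(Z>0.062)&(Z<0.0725)); rep(n+" top",m&(Z>0.04))
    hue=(np.abs(H[...,0].astype(int)-65)<20) if n=="green" else ((H[...,0]<8)|(H[...,0]>172))
    rep(n+" cap",m&hue&(H[...,1]>120))
    rep(n+" bars",m&(H[...,2]<110)&(Z>0.04))
m=sub(110,195,205,300); rep("bal",m&(Z>0.045)); rep("pan",m&(Z>0.0635)&(Z<0.08)); 
rep("jar",sub(285,125,325,170)&(Z>0.07)); rep("beaker",sub(262,258,300,296)&(Z>0.03))
E
```

```text
cam [ 0.45437702 -0.01248009  1.36977993] [[0.016, -1.0, -0.001], [-0.992, -0.016, -0.125], [0.125, 0.003, -0.992]]
plate 869 mean [ 0.4766 -0.29    0.0067] rect (array([ 477.7, -297.8]), array([ 96.6, 115.6]), 68.9)
scanner top 233 mean [ 0.4796 -0.2968  0.1583] rect (array([ 479.8, -298.8]), array([32.8, 36.9]), 67.7)
scanner hi 205 mean [ 0.4797 -0.2982  0.1607] rect (array([ 479.8, -298.8]), array([32.8, 36.9]), 67.7)
sleeve 153 mean [ 0.4769 -0.289   0.0497] rect (array([ 479. , -298.9]), array([51.9, 62.3]), 69.4)
green body 541 mean [0.6185 0.0798 0.0623] rect (array([619.7,  80.4]), array([70.9, 50.1]), 6.8)
green rear 249 mean [0.6307 0.0818 0.0676] rect (array([629. ,  81.5]), array([52.2, 50.1]), 6.9)
green top 524 mean [0.6192 0.0799 0.0633] rect (array([619.9,  80.4]), array([70.6, 50.1]), 6.8)
green cap 30 mean [0.638  0.084  0.0772] rect (array([637.3,  84.2]), array([15.3, 13.4]), 5.4)
green bars 52 mean [0.6042 0.0792 0.0576] rect (array([606.4,  71. ]), array([18.8, 40.7]), 21.6)
red body 551 mean [ 0.6185 -0.0845  0.0622] rect (array([619.2, -85.7]), array([70.1, 50.7]), 19.4)
red rear 249 mean [ 0.6291 -0.0824  0.067 ] rect (array([628.9, -82.2]), array([49.5, 49.9]), 19.3)
red top 532 mean [ 0.6191 -0.0848  0.0632] rect (array([619.3, -85.6]), array([70. , 50.7]), 19.4)
red cap 39 mean [ 0.6364 -0.0777  0.0778] rect (array([636.6, -77.5]), array([16.3, 16.6]), 29.1)
red bars 52 mean [ 0.6044 -0.0902  0.058 ] rect (array([603.9, -90.3]), array([17.3, 20. ]), 21.9)
bal 5707 mean [0.5118 0.2948 0.062 ] rect (array([513.6, 297.9]), array([182.4, 220.1]), 87.5)
pan 2027 mean [0.5431 0.2961 0.0707] rect (array([511.9, 293.3]), array([162.8, 202.3]), 86.7)
jar 273 mean [ 0.7926 -0.091   0.0897] rect (array([793.8, -91.7]), array([45.4, 45.5]), 89.5)
beaker 182 mean [ 0.4407 -0.0332  0.0597] rect (array([441.3, -32.3]), array([56.3, 56.8]), 0.8)
```

Emit:
play_rows --plan '[[[-1,0,0],[0,0,0.267],-1],[[-1,0,0],[0,0,0.267],-1],[[-1,0,0],[0,0,0.267],-1],[[-1,0,0],[0,0,0.267],-1],[[-1,0,0],[0,0,0.267],-1],[[-1,0,0],[0,0,0.267],-1],[[-1,0,0],[0,0,0.267],-1],[[-1,0,0],[0,0,0.267],-1],[[-1,0,0],[0,0,0.267],-1],[[-1,0,0],[0,0,0.267],-1],[[-1,0,0],[0,0,0.267],-1],[[-1,0,0],[0,0,0.267],-1],[[-1,0,0],[0,0,0.267],-1],[[-1,0,0],[0,0,0.267],-1],[[-1,0,0],[0,0,0.267],-1],[[-1,0,0],[0,0,0.267],-1],[[-1,0,0],[0,0,0.267],-1],[[-1,0,0],[0,0,0.267],-1],[[-1,0,0],[0,0,0.267],-1],[[-1,0,0],[0,0,0.267],-1]]'

```text
clock: 3.4
position: [0.5924, 0.2252, 0.2453]
tool_rot: [-3.142, -0.0, 1.927]
force: [0.4, 0.1, 0.7]
grip_width: 0.0853
finger_force: 0.0
```

Emit:
play_rows --plan '[[[-1,0,0],[0,0,0.267],-1],[[-1,0,0],[0,0,0.267],-1],[[-1,0,0],[0,0,0.267],-1],[[-1,0,0],[0,0,0.267],-1],[[-1,0,0],[0,0,0.267],-1],[[-1,0,0],[0,0,0.267],-1],[[-1,0,0],[0,0,0.267],-1],[[-1,0,0],[0,0,0.267],-1],[[-1,0,0],[0,0,0.267],-1],[[-1,0,0],[0,0,0.267],-1],[[-1,0,0],[0,0,0.267],-1],[[-1,0,0],[0,0,0.267],-1],[[-1,0,0],[0,0,0.267],-1],[[-1,0,0],[0,0,0.267],-1],[[-1,0,0],[0,0,0.267],-1],[[-1,0,0],[0,0,0.267],-1],[[-1,0,0],[0,0,0.267],-1],[[-1,0,0],[0,0,0.267],-1],[[-1,0,0],[0,0,0.267],-1],[[-1,0,0],[0,0,0.267],-1]]'

```text
clock: 5.9
position: [0.5806, -0.2614, 0.2453]
tool_rot: [3.142, 0.0, 1.126]
force: [0.0, 0.2, -0.8]
grip_width: 0.0855
finger_force: 0.0
```

Emit:
play_rows --plan '[[[0,0,0],[0,0,1],-1],[[0,0,0],[0,0,1],-1],[[0,0,0],[0,0,1],-1],[[0,0,0],[0,0,1],-1],[[0,0,0],[0,0,1],-1],[[0,0,0],[0,0,1],-1],[[0,0,0],[0,0,1],-1],[[0,0,0],[0,0,1],-1],[[0,0,0],[0,0,1],-1],[[0,0,0],[0,0,1],-1],[[0,0,0],[0,0,0],-1]]'

```text
clock: 7.28
position: [0.5811, -0.2604, 0.2452]
tool_rot: [3.141, 0.0, -0.371]
force: [0.2, 0.6, -0.4]
grip_width: 0.0853
finger_force: 0.0
```

```bash
cat >> h.py <<'E'
from scipy.spatial.transform import Rotation as Ro
def delta(s,p,R):
    """units of shift and turn, in present tool axes, to reach p,R"""
    R0=Ro.from_euler("xyz",s["tool_rot"])
    print("shift",(R0.inv().apply(np.array(p)-s["position"])/.025).round(2),"turn",((R0.inv()*R).as_rotvec()/.15).round(2))
def down(psi): return Ro.from_euler("xyz",[np.pi,0,psi])
E
python3 - <<'E'
from h import *
from workcell import bot,grab_frame
s=bot.observe(); print(s["qpos"].round(2),s["position"],s["tool_rot"])
delta(s,[.4797,-.2985,.195],down(-.38))
f=grab_frame("wrist"); np.savez("w1.npz",**f); cv2.imwrite("pics/w1.png",f["pixels"][:,:,::-1])
W=cloud(f);Z=W[...,2];H=hsv(f)
def rep(n,m):
    p=W[m]; p=p[~np.isnan(p[:,0])]
    if len(p)>5: print(n,len(p),p.mean(0).round(4),rect(p[:,:2]))
near=np.hypot(W[...,0]-.48,W[...,1]+.2985)<.05
rep("top",near&(Z>.14)&(Z<.19)); rep("sleeve",near&(Z>.044)&(Z<.056))
print(rect(W[near&(Z>.13)&(Z<.157)][:,:2]))
E
```

```text
[-0.19  0.7   0.85  1.6  -0.57  1.11 -1.13] [ 0.58107884 -0.26037533  0.24515161] [ 3.14102690e+00  2.11214829e-04 -3.71344403e-01]
shift [-3.22  2.89  2.01] turn [0.   0.   0.06]
top 1424 [ 0.4851 -0.2926  0.1567] (array([ 481.7, -296.6]), array([31.3, 37.5]), 66.8)
sleeve 854 [ 0.4948 -0.2976  0.0495] (array([ 481.2, -297.7]), array([52.2, 61.9]), 68.8)
(array([ 491.3, -288.7]), array([19.7, 41.2]), 31.5)
```

View pics/w1.png

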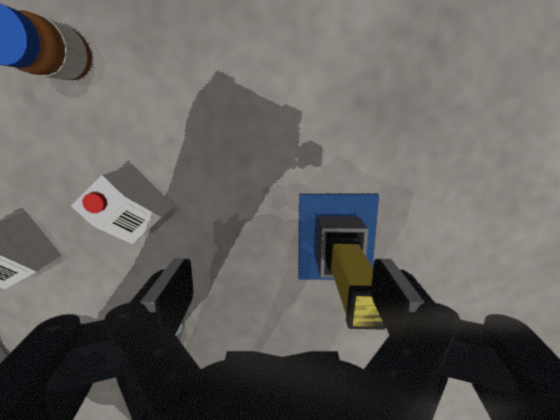

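Emit:
play_rows --plan '[[[-0.8,0.72,0],[0,0,0.06],-1],[[-0.8,0.72,0],[0,0,0],-1],[[-0.8,0.71,0],[0,0,0],-1],[[-0.79,0.71,0],[0,0,0],-1],[[0,0,0],[0,0,0],-1],[[0,0,0],[0,0,0],-1]]'

```text
clock: 8.07
position: [0.4813, -0.2968, 0.2454]
tool_rot: [-3.141, -0.001, -0.378]
force: [0.8, 0.2, -0.1]
grip_width: 0.0853
finger_force: 0.0
```

```bash
python3 - <<'E'
from h import *
from workcell import bot
s=bot.observe(); print(s["qpos"].round(2),s["position"],s["tool_rot"])
delta(s,[.4805,-.298,.120],down(-.38))
E
```

```text
[-0.15  0.58  0.89  1.79 -0.52  1.02 -1.  ] [ 0.48131172 -0.29683414  0.24543075] [-3.14117042e+00 -5.33729346e-04 -3.78124105e-01]
shift [-0.02  0.06  5.02] turn [-0.   -0.    0.01]
```

Emit:
play_rows --plan '[[[0,0.05,1],[0,0,0],-1],[[0,0,1],[0,0,0],-1],[[0,0,1],[0,0,0],-1],[[0,0,1],[0,0,0],-1],[[0,0,0.6],[0,0,0],-1],[[0,0,0.4],[0,0,0],-1],[[0,0,0],[0,0,0],-0.2],[[0,0,0],[0,0,0],0],[[0,0,0],[0,0,0],0.3],[[0,0,0],[0,0,0],1],[[0,0,0],[0,0,0],1],[[0,0,0],[0,0,0],1],[[0,0,0],[0,0,0],1],[[0,0,0],[0,0,0],1],[[0,0,0],[0,0,0],1]]' --newtons 35

```text
clock: 9.95
position: [0.4806, -0.2981, 0.1209]
tool_rot: [-3.141, -0.001, -0.38]
force: [0.0, 0.9, 6.9]
grip_width: 0.0294
finger_force: 35.3
```

Emit:
play_rows --plan '[[[0,0,-0.4],[0,0,0],1],[[0,0,-1],[0,0,0],1],[[0,0,-1],[0,0,0],1],[[0,0,-1],[0,0,0],1],[[0,0,-1],[0,0,0],1],[[0,0,-1],[0,0,0],1],[[0.17,-0.98,0],[0,0,-0.3],1],[[0.17,-0.98,0],[0,0,-0.3],1],[[0.17,-0.98,0],[0,0,-0.3],1],[[0.17,-0.98,0],[0,0,-0.3],1],[[0.17,-0.98,0],[0,0,-0.3],1],[[0.17,-0.98,0],[0,0,-0.3],1],[[0.17,-0.98,0],[0,0,-0.3],1],[[0.17,-0.98,0],[0,0,-0.3],1],[[0.17,-0.98,0],[0,0,-0.3],1],[[0.17,-0.98,0],[0,0,-0.3],1],[[0.17,-0.98,0],[0,0,-0.3],1],[[0.17,-0.98,0],[0,0,-0.3],1],[[0.17,-0.98,0],[0,0,-0.3],1],[[0.17,-0.98,0],[0,0,-0.3],1]]'

```text
clock: 12.45
position: [0.5681, 0.0345, 0.2553]
tool_rot: [3.142, 0.0, 0.253]
force: [0.2, -0.0, -2.0]
grip_width: 0.0299
finger_force: 34.7
```

```bash
cat > scan.py <<'E'
from h import *
from workcell import bot,grab_frame
s=bot.observe(); print(s["clock"],s["qpos"].round(2),s["position"],s["tool_rot"],s["grip_width"],s["finger_force"])
c=np.array([.6197,.0804,0]); a=np.radians(6.8); T=Ro.from_euler("z",a)
lab=c+T.apply([-.015,0,.0565]); n=T.apply([-.5,0,np.sqrt(.75)])
L=.111
R0=Ro.from_euler("xyz",s["tool_rot"]); zt=R0.apply([0,0,1])
rv=np.cross(zt,-n); ang=np.arctan2(np.linalg.norm(rv),zt@-n); rv=rv/np.linalg.norm(rv)*ang
R=Ro.from_rotvec(rv)*R0
p=lab+n*(.06+L)
print("lab",lab,"target",p); delta(s,p,R)
w=s["position"]+L*zt; print("now: label in scanner frame",R0.inv().apply(lab-w).round(4),"angle",round(ang,3))
E
python3 scan.py
```

```text
12.45 [-0.68  0.53  0.75  1.77 -0.42  1.01 -1.09] [0.56807183 0.03454336 0.25529445] [3.14159219e+00 7.10623887e-05 2.52758514e-01] 0.02988568294239635 34.746710658073425
lab [0.60480552 0.07862394 0.0565    ] target [0.51990697 0.0685004  0.20459034]
shift [-1.53 -1.8   2.03] turn [-0.47  3.46 -0.  ]
now: label in scanner frame [ 0.0466 -0.0335  0.0878] angle 0.524
```

Emit:
play_rows --plan '[[[-0.77,-0.9,0],[0,0,0],1],[[-0.76,-0.9,0],[0,0,0],1],[[0,0,0],[-0.12,0.86,0],1],[[0,0,0],[-0.12,0.86,0],1],[[0,0,0],[-0.12,0.87,0],1],[[0,0,0],[-0.11,0.87,0],1],[[0,0,0],[0,0,0],1],[[0,0,0],[0,0,0],1]]'

```text
clock: 13.45
position: [0.5204, 0.0677, 0.2556]
tool_rot: [3.065, -0.517, 0.271]
force: [-0.4, 0.5, -1.2]
grip_width: 0.0297
finger_force: 34.9
```

```bash
python3 scan.py; python3 - <<'E'
from h import *
from workcell import grab_frame
f=grab_frame("wrist"); cv2.imwrite("pics/w2.png",f["pixels"][:,:,::-1]); np.savez("w2.npz",**f)
W=cloud(f);Z=W[...,2]
m=(np.hypot(W[...,0]-.62,W[...,1]-.08)<.06)&(Z>.03)&(Z<.09)
print(m.sum(),rect(W[m][:,:2]) if m.sum() else 0)
E
```

```text
13.45 [-0.96  0.21  0.77  2.28 -0.42  0.2  -1.16] [0.52041359 0.06765307 0.25564955] [ 3.06460334 -0.51712402  0.27140957] 0.029693788414029858 34.875234961509705
lab [0.60480552 0.07862394 0.0565    ] target [0.51990697 0.0685004  0.20459034]
shift [-1.02 -0.17  1.76] turn [ 0.01  0.01 -0.  ]
now: label in scanner frame [-0.0252 -0.0045  0.104 ] angle 0.002
1164 (array([621.2,  82.7]), array([70.5, 50.1]), 6.8)
```

View pics/w2.png

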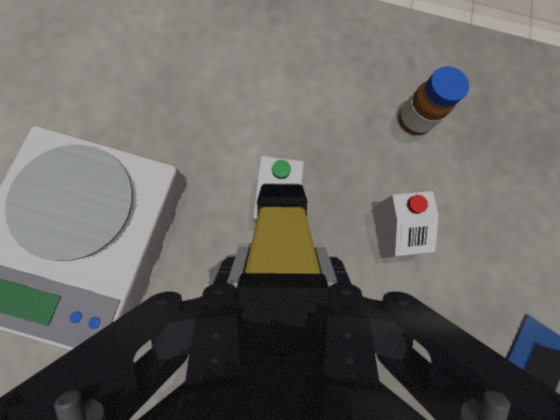

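```bash
sed -i 's/c=np.array(.*); a=/c=np.array([.6204,.0815,0]); a=/; s/n=T.apply(.*/n=T.apply([-np.sin(.41),0,np.cos(.41)])/' scan.py; python3 scan.py
```

```text
13.5 [-0.96  0.21  0.77  2.28 -0.42  0.2  -1.16] [0.52064955 0.06748397 0.25563739] [ 3.06408213 -0.51738822  0.27128824] 0.029820415517271395 34.87502038478851
lab [0.60550552 0.07972394 0.0565    ] target [0.53782281 0.07165327 0.21332766]
shift [-0.22 -0.12  1.82] turn [ 0.11 -0.74 -0.  ]
now: label in scanner frame [-0.0246 -0.0057  0.1043] angle 0.113
```

Emit:
play_rows --plan '[[[0,0,0],[0.11,-0.74,0],1],[[0,0,0],[0,0,0],1],[[-0.14,-0.04,0.61],[0,0,0],1],[[-0.14,-0.04,0.61],[0,0,0],1],[[-0.14,-0.04,0.6],[0,0,0],1],[[0,0,0],[0,0,0],1],[[0,0,0],[0,0,0],1]]'

```text
clock: 14.38
position: [0.5282, 0.0692, 0.2097]
tool_rot: [3.084, -0.409, 0.262]
force: [1.4, -0.1, -1.2]
grip_width: 0.03
finger_force: 34.9
```

```bash
python3 scan.py
```

```text
14.375 [-0.77  0.33  0.61  2.23 -0.56  0.27 -1.03] [0.52815556 0.06922479 0.20966389] [ 3.08365786 -0.40851214  0.2619391 ] 0.0299688897728741 34.91140007972717
lab [0.60550552 0.07972394 0.0565    ] target [0.53782281 0.07165327 0.21332766]
shift [0.42 0.   0.02] turn [ 0.01 -0.02  0.  ]
now: label in scanner frame [ 0.0102 -0.      0.0606] angle 0.002
```

Emit:
play_rows --plan '[[[0.21,0,0.01],[0,0,0],1],[[0.21,0,0.01],[0,0,0],1],[[0,0,0],[0,0,0],1],[[0,0,0],[0,0,0],1],[[0,0,0],[0,0,0],1],[[0,0,0],[0,0,0],1],[[0,0,0],[0,0,0],1],[[0,0,0],[0,0,0],1],[[0,0,0],[0,0,0],1],[[0,0,0],[0,0,0],1],[[0,0,0],[0,0,0],1],[[0,0,0],[0,0,0],1]]'

```text
clock: 15.88
position: [0.5376, 0.0721, 0.213]
tool_rot: [3.084, -0.408, 0.262]
force: [0.1, 0.1, -1.7]
grip_width: 0.0295
finger_force: 34.9
```

```bash
python3 scan.py; python3 - <<'E'
from h import *
from workcell import grab_frame
f=grab_frame("scene"); np.savez("s2.npz",**f)
W=cloud(f);Z=W[...,2]
cv2.imwrite("pics/s2.png",cv2.resize(f["pixels"][120:300,200:440,::-1],None,fx=3,fy=3))
K=f["camera_matrix"]
def pr(X):
    c=f["R"]@X+f["t"]; q=K@c; return (q[:2]/q[2]).round(1),((q[:2]/q[2]-[200,120])*3).round()
from workcell import bot
s=bot.observe();R0=Ro.from_euler("xyz",s["tool_rot"])
print("label",pr(np.array([.6055,.0797,.0565])),"window",pr(s["position"]+R0.apply([0,0,.111])),"knee",pr(s["position"]+R0.apply([0,0,.066])))
E
```

```text
15.875 [-0.78  0.34  0.62  2.2  -0.56  0.29 -1.04] [0.5375652  0.0721198  0.21298952] [ 3.08412982 -0.40776449  0.26240088] 0.02949896225375554 34.9222594499588
lab [0.60550552 0.07972394 0.0565    ] target [0.53782281 0.07165327 0.21332766]
shift [ 0.01  0.02 -0.01] turn [ 0.   -0.01  0.  ]
now: label in scanner frame [-0.      0.0005  0.0598] angle 0.002
label (array([310.4, 221.6]), array([331., 305.])) window (array([315.7, 201.1]), array([347., 243.])) knee (array([319.8, 184.8]), array([360., 194.]))
```

View pics/s2.png

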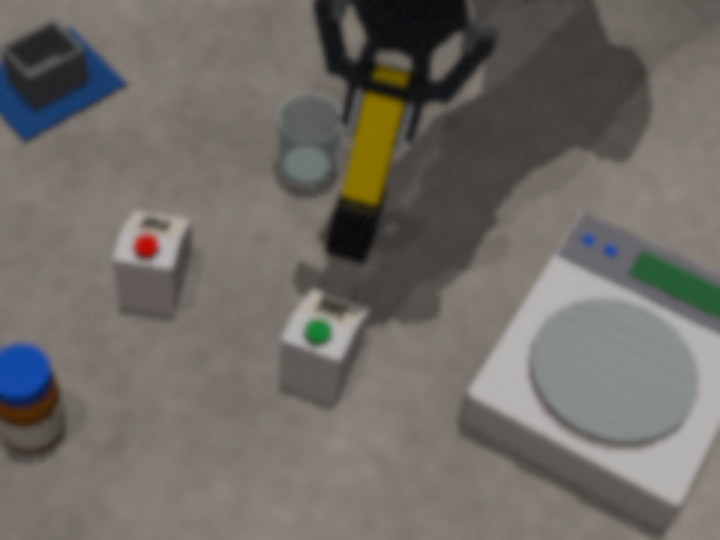

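Emit:
play_rows --plan '[[[0,0,0],[0,0,0],1],[[0,0,0],[0,0,0],1],[[0,0,-0.7],[0,0,0],1],[[0,0,-1],[0,0,0],1],[[0,0,-0.6],[0,0,0],1]]'

```text
clock: 16.55
position: [0.5145, 0.0692, 0.2664]
tool_rot: [3.084, -0.408, 0.262]
force: [-0.8, -0.4, -1.5]
grip_width: 0.0294
finger_force: 34.9
```

```bash
python3 - <<'E'
from h import *
from workcell import bot
s=bot.observe(); print(s["qpos"].round(2),s["position"],s["tool_rot"])
delta(s,s["position"],down(.2528))
E
```

```text
[-1.04  0.22  0.89  2.2  -0.36  0.41 -1.22] [0.51446972 0.06919609 0.26639793] [ 3.08446626 -0.40802004  0.26189396]
shift [0. 0. 0.] turn [ 0.36 -2.72 -0.02]
```

Emit:
play_rows --plan '[[[0,0,0],[0.09,-0.68,0],1],[[0,0,0],[0.09,-0.68,0],1],[[0,0,0],[0.09,-0.68,0],1],[[0,0,0],[0.09,-0.68,-0.02],1],[[0,0.99,0],[0,0,0.28],1],[[0,0.99,0],[0,0,0.28],1],[[0,0.99,0],[0,0,0.28],1],[[0,0.99,0],[0,0,0.28],1],[[0,0.99,0],[0,0,0.28],1],[[0,0.99,0],[0,0,0.28],1],[[0,0.99,0],[0,0,0.28],1],[[0,0.99,0],[0,0,0.28],1],[[0,0.99,0],[0,0,0.28],1],[[0,0.99,0],[0,0,0.28],1],[[0,0.99,0],[0,0,0.28],1],[[0,0.99,0],[0,0,0.28],1],[[0,0.99,0],[0,0,0.28],1],[[0,0.99,0],[0,0,0.28],1],[[0,0,0],[0,0,0.28],1],[[0,0,0],[0,0,0],1]]'

```text
clock: 19.05
position: [0.5083, -0.2716, 0.2656]
tool_rot: [3.141, 0.0, -0.376]
force: [0.3, 0.1, -1.5]
grip_width: 0.0298
finger_force: 35.0
```

```bash
python3 - <<'E'
from h import *
from workcell import bot
s=bot.observe(); print(s["qpos"].round(2),s["position"],s["tool_rot"])
delta(s,[.4804,-.298,.121],down(-.38))
E
```

```text
[-0.22  0.59  0.93  1.74 -0.53  1.08 -1.06] [ 0.50825611 -0.27161379  0.26558801] [ 3.14138309e+00  1.31922645e-04 -3.76392670e-01]
shift [-0.65  1.39  5.78] turn [0.   0.   0.02]
```

Emit:
play_rows --plan '[[[-0.33,0.7,0],[0,0,0.02],1],[[-0.32,0.69,0],[0,0,0],1],[[0,0,0.6],[0,0,0],1],[[0,0,1],[0,0,0],1],[[0,0,1],[0,0,0],1],[[0,0,0.7],[0,0,0],1],[[0,0,0],[0,0,0],1],[[0,0,0],[0,0,0],1]]'

```text
clock: 20.05
position: [0.4803, -0.2987, 0.1839]
tool_rot: [3.141, -0.001, -0.38]
force: [1.0, -0.4, -1.1]
grip_width: 0.0296
finger_force: 35.0
```

```bash
python3 - <<'E'
from h import *
from workcell import bot,grab_frame
s=bot.observe(); print(s["qpos"].round(2),s["position"],s["tool_rot"])
delta(s,[.4804,-.298,.121],down(-.38))
f=grab_frame("scene"); W=cloud(f)
cv2.imwrite("pics/s3.png",cv2.resize(f["pixels"][60:180,150:290,::-1],None,fx=5,fy=5,interpolation=cv2.INTER_CUBIC))
E
```

```text
[-0.11  0.67  0.85  1.85 -0.62  0.91 -0.92] [ 0.4803048  -0.2987286   0.18393114] [ 3.14112172e+00 -8.93505764e-04 -3.79712357e-01]
shift [-0.01 -0.03  2.52] turn [ 0.   -0.01  0.  ]
```

View pics/s3.png

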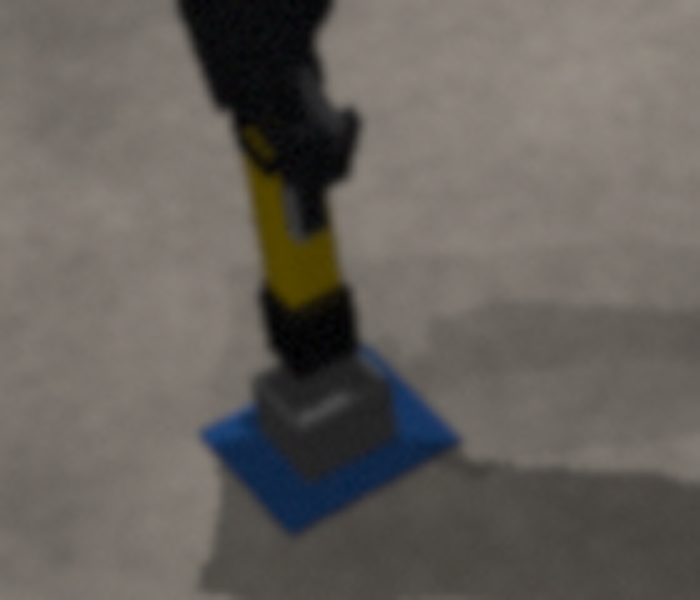

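Emit:
play_rows --plan '[[[0,-0.03,0.6],[0,0,0],1],[[0,0,0.6],[0,0,0],1],[[0,0,0.5],[0,0,0],1],[[0,0,0.4],[0,0,0],1],[[0,0,0.2],[0,0,0],1],[[0,0,0.15],[0,0,0],1],[[0,0,0],[0,0,0],1],[[0,0,0],[0,0,0],1]]'

```text
clock: 21.1
position: [0.4805, -0.2978, 0.1223]
tool_rot: [3.141, -0.001, -0.38]
force: [0.9, -0.9, -1.9]
grip_width: 0.0297
finger_force: 35.1
```

Emit:
play_rows --plan '[[[0,0,0.06],[0,0,0],1],[[0,0,0],[0,0,0],1],[[0,0,0],[0,0,0],0.3],[[0,0,0],[0,0,0],0],[[0,0,0],[0,0,0],-0.4],[[0,0,0],[0,0,0],-1],[[0,0,0],[0,0,0],-1],[[0,0,0],[0,0,0],-1],[[0,0,0],[0,0,0],-1]]'

```text
clock: 22.22
position: [0.4804, -0.2977, 0.1205]
tool_rot: [3.141, -0.0, -0.38]
force: [-0.5, -0.4, -1.0]
grip_width: 0.0855
finger_force: 0.0
```

Emit:
play_rows --plan '[[[0,0,-0.5],[0,0,0],-1],[[0,0,-1],[0,0,0],-1],[[0,0,-1],[0,0,0],-1],[[0,0,-1],[0,0,0],-1],[[0,0,-1],[0,0,0],-1],[[0,0,-0.6],[0,0,0],-1]]'

```text
clock: 22.98
position: [0.4805, -0.2979, 0.2498]
tool_rot: [3.141, -0.002, -0.38]
force: [0.1, 1.3, -0.4]
grip_width: 0.0852
finger_force: 0.0
```

```bash
python3 - <<'E'
from h import *
from workcell import bot,grab_frame
s=bot.observe(); print(s["qpos"].round(2),s["position"],s["tool_rot"],s["grip_width"])
f=grab_frame("scene"); W=cloud(f);H=hsv(f);Z=W[...,2]
old=dict(np.load("scene0.npz"));Wo=cloud(old);Ho=hsv(old)
for w,h in((W,H),(Wo,Ho)):
    m=(h[...,0]>18)&(h[...,0]<35)&(h[...,1]>150)&(np.hypot(w[...,0]-.48,w[...,1]+.298)<.06)
    p=w[m]; print(m.sum(),p.mean(0).round(4),np.percentile(p[:,2],[2,50,98,100]).round(4),p[p[:,2]>.15].mean(0).round(4))
E
```

```text
[-0.16  0.59  0.92  1.79 -0.54  1.04 -0.99] [ 0.4804907  -0.2979093   0.24975922] [ 3.14128369e+00 -1.52255810e-03 -3.79691769e-01] 0.08515686669736361
356 [ 0.4918 -0.2884  0.102 ] [0.0555 0.1025 0.1512 0.1547] [ 0.4955 -0.2864  0.1523]
437 [ 0.4903 -0.2895  0.1135] [0.0567 0.1158 0.159  0.1606] [ 0.4852 -0.2931  0.1567]
```

Emit:
play_rows --plan '[[[0,0,0],[0,0,-0.84],-1],[[0,0,0],[0,0,-0.83],-1],[[0,0,0],[0,0,-0.83],-1],[[0,0,0],[0,0,-0.83],-1],[[0.49,-0.96,0],[0,0,0],-1],[[0.49,-0.96,0],[0,0,0],-1],[[0.49,-0.96,0],[0,0,0],-1],[[0.49,-0.96,0],[0,0,0],-1],[[0.49,-0.96,0],[0,0,0],-1],[[0.49,-0.96,0],[0,0,0],-1],[[0.49,-0.96,0],[0,0,0],-1],[[0.49,-0.96,0],[0,0,0],-1],[[0.49,-0.96,0],[0,0,0],-1],[[0.49,-0.96,0],[0,0,0],-1],[[0.49,-0.96,0],[0,0,0],-1],[[0.49,-0.96,0],[0,0,0],-1],[[0.49,-0.96,0],[0,0,0],-1],[[0.4,-0.8,0],[0,0,0],-1],[[0.2,-0.6,0],[0,0,0],-1],[[0,0,0],[0,0,0],-1]]'

```text
clock: 25.52
position: [0.6118, 0.0685, 0.2476]
tool_rot: [3.141, 0.0, 0.121]
force: [-0.5, -0.4, 0.1]
grip_width: 0.0855
finger_force: 0.0
```

```bash
python3 - <<'E'
from h import *
from workcell import bot,grab_frame
s=bot.observe(); print(s["qpos"].round(2),s["position"],s["tool_rot"])
def rep(n,W,m):
    p=W[m]; p=p[~np.isnan(p[:,0])]; 
    if len(p)>5: print(n,len(p),p.mean(0).round(4),rect(p[:,:2]))
for c in ("wrist","top"):
    f=grab_frame(c); W=cloud(f);Z=W[...,2]
    rep(c+" tub",W,(np.hypot(W[...,0]-.62,W[...,1]-.08)<.06)&(Z>.03)&(Z<.09))
    rep(c+" scan",W,(np.hypot(W[...,0]-.48,W[...,1]+.298)<.04)&(Z>.14)&(Z<.19))
    rep(c+" pan",W,(np.hypot(W[...,0]-.5486,W[...,1]-.2964)<.075)&(Z>.066)&(Z<.076))
    rep(c+" bal",W,(np.hypot(W[...,0]-.51,W[...,1]-.2964)<.2)&(Z>.05)&(Z<.076))
f=grab_frame("wrist"); cv2.imwrite("pics/w4.png",f["pixels"][:,:,::-1])
delta(s,[.6204,.0815,.04],down(.119))
E
```

```text
[-0.7   0.63  0.78  1.65 -0.49  1.07 -1.22] [0.61180918 0.06846965 0.24764855] [3.14114895e+00 4.10651311e-04 1.21208628e-01]
wrist tub 3058 [0.6265 0.0834 0.0626] (array([621.7,  82.9]), array([69.2, 50.1]), 6.9)
wrist pan 11117 [0.5532 0.2978 0.0692] (array([549.9, 297.2]), array([127.4, 129.7]), 82.8)
wrist bal 24571 [0.5338 0.2918 0.0618] (array([515.4, 297.7]), array([175.3, 220. ]), 87.1)
top scan 218 [ 0.4793 -0.2973  0.1595] (array([ 479.4, -298.6]), array([31.8, 35.8]), 67.6)
top pan 1411 [0.5517 0.3078 0.0711] (array([554.2, 312.8]), array([ 96. , 128.1]), 70.1)
top bal 3254 [0.5246 0.3299 0.0635] (array([514.6, 320.7]), array([134. , 219.7]), 87.4)
shift [ 0.41 -0.48  8.31] turn [0.   0.   0.01]
```

View pics/w4.png

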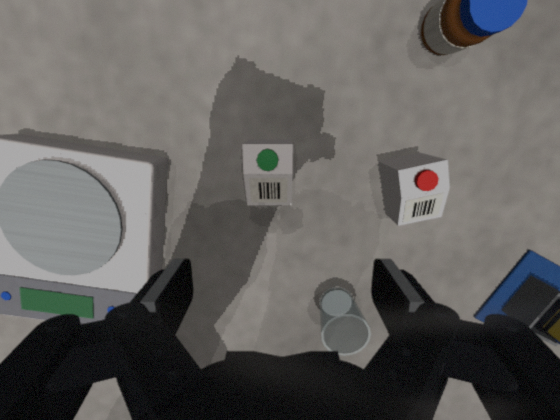

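Emit:
play_rows --plan '[[[0.43,-0.51,0],[0,0,0.01],-1],[[0,0,1],[0,0,0],-1],[[0,0,1],[0,0,0],-1],[[0,0,1],[0,0,0],-1],[[0,0,1],[0,0,0],-1],[[0,0,1],[0,0,0],-1],[[0,0,0],[0,0,0],-1]]'

```text
clock: 26.55
position: [0.6206, 0.0819, 0.1215]
tool_rot: [3.141, 0.002, 0.118]
force: [-0.1, -0.2, -0.1]
grip_width: 0.0848
finger_force: 0.0
```

```bash
python3 - <<'E'
from h import *
from workcell import bot
s=bot.observe(); print(s["qpos"].round(2),s["position"],s["tool_rot"],s["force"])
delta(s,[.6208,.0822,.04],down(.119))
E
```

```text
[-0.64  0.79  0.67  1.72 -0.61  0.86 -1.16] [0.6206167  0.08192924 0.12154105] [3.14114587e+00 2.47790978e-03 1.18359627e-01] [-0.12974247 -0.19992768 -0.0862099 ]
shift [ 0.02 -0.01  3.26] turn [ 0.    0.02 -0.  ]
```

Emit:
play_rows --plan '[[[0,0,1],[0,0,0],-1],[[0,0,1],[0,0,0],-1],[[0,0,0.8],[0,0,0],-1],[[0,0,0.4],[0,0,0],-1],[[0,0,0],[0,0,0],-0.5],[[0,0,0],[0,0,0],-0.2],[[0,0,0],[0,0,0],0],[[0,0,0],[0,0,0],0.5],[[0,0,0],[0,0,0],1],[[0,0,0],[0,0,0],1],[[0,0,0],[0,0,0],1],[[0,0,0],[0,0,0],1]]' --newtons 40

```text
clock: 28.05
position: [0.6216, 0.0816, 0.0439]
tool_rot: [3.141, -0.001, 0.118]
force: [-0.5, 0.6, 6.9]
grip_width: 0.0495
finger_force: 42.4
```

Emit:
play_rows --plan '[[[0,0,-0.4],[0,0,0],1],[[0,0,-1],[0,0,0],1],[[0,0,-1],[0,0,0],1],[[0,0,-1],[0,0,0],1],[[0,0,-1],[0,0,0],1],[[0,0,-1],[0,0,0],1],[[0,0,-0.6],[0,0,0],1],[[0,0,0],[0,0,-0.8],1],[[0,0,0],[0,0,-0.8],1],[[0,0,0],[0,0,-0.8],1],[[0,0,0],[0,0,0],1]]'

```text
clock: 29.42
position: [0.6209, 0.0815, 0.1931]
tool_rot: [-3.142, 0.0, 0.478]
force: [-0.4, -0.2, -2.9]
grip_width: 0.0495
finger_force: 42.0
```

```bash
python3 - <<'E'
from h import *
from workcell import bot
s=bot.observe(); print(s["qpos"].round(2),s["position"],s["tool_rot"],s["grip_width"],s["finger_force"])
delta(s,[.5493,.2965,.114],Ro.from_euler("xyz",[np.pi,0,s["tool_rot"][2]]))
E
```

```text
[-0.63  0.67  0.64  1.67 -0.47  0.96 -0.91] [0.62086698 0.08150386 0.19306989] [-3.14150224e+00  1.39214211e-04  4.77660239e-01] 0.04953364348515793 42.0012117549777
shift [ 1.41 -8.95  3.16] turn [-0.  0. -0.]
```

Emit:
play_rows --plan '[[[0.1,-0.5,0],[0,0,0],1],[[0.14,-0.95,0],[0,0,0],1],[[0.14,-0.95,0],[0,0,0],1],[[0.14,-0.95,0],[0,0,0],1],[[0.14,-0.95,0],[0,0,0],1],[[0.14,-0.95,0],[0,0,0],1],[[0.14,-0.95,0],[0,0,0],1],[[0.14,-0.95,0],[0,0,0],1],[[0.14,-0.9,0],[0,0,0],1],[[0.14,-0.6,0],[0,0,0],1],[[0.05,-0.3,0],[0,0,0],1],[[0,0,0],[0,0,0],1],[[0,0,0],[0,0,0],1]]'

```text
clock: 31.05
position: [0.5496, 0.2955, 0.1929]
tool_rot: [3.141, 0.0, 0.477]
force: [-0.3, -1.0, -2.1]
grip_width: 0.0499
finger_force: 42.0
```

```bash
python3 - <<'E'
from h import *
from workcell import bot
s=bot.observe(); print(s["qpos"].round(2),s["position"],s["tool_rot"],s["grip_width"],s["finger_force"])
delta(s,[.5493,.2965,.114],Ro.from_euler("xyz",[np.pi,0,s["tool_rot"][2]]))
E
```

```text
[-1.01  0.67  0.66  1.68 -0.48  0.96 -1.27] [0.54963299 0.29553733 0.19293031] [3.14087698e+00 1.13836505e-04 4.77231339e-01] 0.04987134305715844 42.00736583210528
shift [ 0.01 -0.04  3.16] turn [0. 0. 0.]
```

Emit:
play_rows --plan '[[[0,-0.04,0.7],[0,0,0],1],[[0,0,0.8],[0,0,0],1],[[0,0,0.7],[0,0,0],1],[[0,0,0.4],[0,0,0],1],[[0,0,0.25],[0,0,0],1],[[0,0,0.15],[0,0,0],1],[[0,0,0],[0,0,0],1],[[0,0,0],[0,0,0],1]]'

```text
clock: 32.05
position: [0.549, 0.2974, 0.1182]
tool_rot: [3.141, -0.0, 0.478]
force: [0.1, -0.4, -1.2]
grip_width: 0.0492
finger_force: 42.0
```

Emit:
play_rows --plan '[[[0,0,0.06],[0,0,0],1],[[0,0,0.06],[0,0,0],1],[[0,0,0.04],[0,0,0],1],[[0,0,0],[0,0,0],1],[[0,0,0],[0,0,0],1]]'

```text
clock: 32.67
position: [0.5488, 0.2973, 0.1139]
tool_rot: [3.141, 0.0, 0.478]
force: [-1.4, -0.1, 0.9]
grip_width: 0.0493
finger_force: 42.2
```

Emit:
play_rows --plan '[[[0,0,0.02],[0,0,0],1],[[0,0,0],[0,0,0],0.2],[[0,0,0],[0,0,0],-0.1],[[0,0,0],[0,0,0],-0.4],[[0,0,0],[0,0,0],-1],[[0,0,0],[0,0,0],-1],[[0,0,0],[0,0,0],-1],[[0,0,0],[0,0,0],-1],[[0,0,-0.4],[0,0,0],-1],[[0,0,-1],[0,0,0],-1],[[0,0,-1],[0,0,0],-1],[[0,0,-1],[0,0,0],-1],[[0,0,-1],[0,0,0],-1],[[0,0,-1],[0,0,0],-1],[[-0.8,0,0],[0,0,0],-1],[[-0.8,0,0],[0,0,0],-1],[[-0.8,0,0],[0,0,0],-1],[[0,0,0],[0,0,0],-1],[[0,0,0],[0,0,0],-1]]'

```text
clock: 35.05
position: [0.496, 0.2701, 0.2489]
tool_rot: [3.141, -0.001, 0.479]
force: [-0.6, 0.6, 0.2]
grip_width: 0.0853
finger_force: 0.0
```

```bash
python3 - <<'E'
from h import *
from workcell import bot,grab_frame
s=bot.observe(); print(s["clock"],s["position"],s["grip_width"])
def rep(n,W,m):
    p=W[m]; p=p[~np.isnan(p[:,0])]; 
    if len(p)>5: print(n,len(p),p.mean(0).round(4),rect(p[:,:2]),"zmax",np.percentile(p[:,2],98).round(4))
for c in ("wrist","top"):
    f=grab_frame(c); W=cloud(f);Z=W[...,2]
    rep(c+" tub",W,(np.hypot(W[...,0]-.549,W[...,1]-.2967)<.06)&(Z>.10)&(Z<.16))
    rep(c+" flat",W,(np.hypot(W[...,0]-.549,W[...,1]-.2967)<.06)&(Z>.135)&(Z<.142))
    rep(c+" scan",W,(np.hypot(W[...,0]-.48,W[...,1]+.298)<.04)&(Z>.14)&(Z<.19))
    rep(c+" jar",W,(np.hypot(W[...,0]-.794,W[...,1]+.0917)<.05)&(Z>.07))
    rep(c+" beaker",W,(np.hypot(W[...,0]-.441,W[...,1]+.032)<.05)&(Z>.03)&(Z<.09))
    rep(c+" red",W,(np.hypot(W[...,0]-.619,W[...,1]+.086)<.06)&(Z>.03)&(Z<.09))
    cv2.imwrite(f"pics/{c}9.png",f["pixels"][:,:,::-1])
E
```

```text
35.05 [0.49601436 0.27006079 0.24886081] 0.08531780485333725
wrist tub 5689 [0.5512 0.2989 0.1333] (array([548.2, 297.3]), array([69.9, 50.1]), 27.3) zmax 0.1469
wrist flat 2481 [0.5639 0.3055 0.1371] (array([562.6, 304.7]), array([37.5, 50.1]), 27.4) zmax 0.1387
wrist beaker 523 [ 0.4614 -0.012   0.0494] (array([460.3, -27.2]), array([51.8, 22.2]), 90.0) zmax 0.0691
top tub 330 [0.5623 0.2929 0.1369] (array([549.7, 291.3]), array([71. , 42.1]), 27.4) zmax 0.1517
top flat 160 [0.5643 0.2939 0.1385] (array([561.9, 297. ]), array([43.7, 42.3]), 29.3) zmax 0.1419
top scan 219 [ 0.4794 -0.2974  0.1596] (array([ 479.4, -298.5]), array([32.2, 35.9]), 66.3) zmax 0.166
top jar 275 [ 0.7926 -0.0911  0.0896] (array([793.1, -91.3]), array([46.3, 45.1]), 3.4) zmax 0.0956
top beaker 179 [ 0.441  -0.0332  0.06  ] (array([441.2, -32.3]), array([56.4, 56.8]), 1.0) zmax 0.0745
top red 544 [ 0.6187 -0.0845  0.0623] (array([619.6, -85.6]), array([70.7, 50.7]), 19.4) zmax 0.0803
```

View pics/wrist9.png

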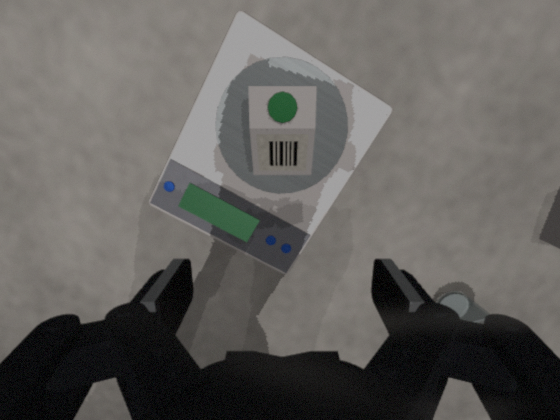

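The green-capped tub stands upright in the middle of the pan (pixel 283,130), about 1 mm from its centre. The scanner is home in its stand and the bystanders haven't moved, so I'm handing in.

```bash
python3 -c "
from workcell import bot
print(bot.job_done())"
```

```text
the job is handed in; nothing more can be done
None
```

I aimed the scanner at the green-capped tub's label from about 6 cm for over a second, put it back fully in its stand, set the tub upright about 1 mm from the pan's centre, and handed the job in at about 35 s; no verdict came back.

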